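# Clip the beam target and hold it up in the beam with the cam lever

### The arm

A 6-joint arm with a two-finger parallel gripper is mounted at the origin on the work surface. World frame = base frame: x ahead of the robot, y to its left, z up, the work surface at z = 0. Lengths are in m, angles in degrees, forces in N, time in s.
With the tool pointing down it reaches from about 0.3 to 0.75 m from the base axis. Payload 8.5 kg.
Tool frame: the origin (TCP) lies at the very end of the fingers, on their centre line; the grasp point (between the pads) lies 19 mm behind it; x points along the fingers, y is the direction in which the jaws open and shut, and the axes are right-handed (so a half turn about x gives the same grasp; the last joint's range is limited). The gripper opens to 85 mm and grips with 20 to 120 N. Pads are 22 mm wide; open, the fingers measure 114 mm over their backs; the gripper's body (76 mm by 85 mm) begins 54 mm behind the grasp point. The pads swing forward as they close: fully open they stand 13 mm farther back than shut.
Start: joints at [-80.117, 21.807, 74.336, -0, 83.858, -12.336], TCP at [0.208, -0.509, 0.231] pointing down, gripper open.
Joint ranges: [-178.18, 178.18], [-50.72, 133.34], [12.68, 142.11], [-81.47, 261.47], [9.98, 163.14], [-165.26, 165.26]. Speed limits (degrees/s): [136.94, 136.94, 180, 180, 180, 180].

### API

Orientations are given as a 3x3 rotation matrix whose columns are the frame's x, y, z axes.
In Python, from rig import env, eyes, close_job gives the robot as it stands.
- The arm moves only by the shell command python3 -m pendant 'ROWS' [OPENING] [FORCE]. ROWS is a JSON object of lists of equal length, an entry for each row: "travel": the shift along the world's x, y, z in mm, a list of three; "delta_rot": the turn, a rotation vector about the world's x, y, z in rad, a list of three. In form: {"travel": [[x, y, z], ...], "delta_rot": [[wx, wy, wz], ...]}. A call has 1 to 20 rows; each row shifts and turns the commanded pose from where the row before left it; what a row does not reach is not made up. A row lasts 1/12 s, in which the tool goes at most 41.7 mm and 7.16 degrees, less where a joint would pass 70% of its speed; a pose out of reach is approached as far as the arm can. A call with a gripper value outside its range is refused whole. OPENING is the finger opening in mm, from 0 to 85.4, set as the call begins (- or left out, the last holds). The fingers move at their own pace and stop on an object; FORCE is the grip in N (left out, the last holds). Time passes only in rows, so rows that do not move let the fingers close. It gives the time, the measured TCP pose, the force and the opening at its end, in the units of the state.
- env.observe(): the state, without advancing time (a new reading comes with each control period).
- eyes.get_image(name): name is "scene" or "top" or "wrist"; returns the picture (400x640x3 uint8, red, green, blue); there is no depth.
- eyes.camera_model(name): a dict with "vfov" (degrees; the focal length in pixels is half the picture's height over the tangent of half this angle, whatever the lens; pixels are square), "cx", "cy" (the principal point, pixels), "pose" (4x4, takes a point from camera to world coordinates). Camera axes: x right, y up, looking along -z (the intrinsics and any distortion apply to the point x, -y, -z); pixel columns grow to the right and rows downward; lengths in m; the calibration is good to about 2 mm. The wrist camera is an equidistant fisheye: a pixel r from the principal point sees the ray r / f radians off the axis. A picture is of the moment at which its call begins: read the wrist's pose just before it. camera_model takes no time and is no camera call; for the wrist camera it gives the pose at the moment of the call.
- close_job(): hands the job in, once; it reports no verdict.
The state is a dict: "time_s": time; "q": joint angles; "qvel": joint speeds; "joint_efforts": joint torques, N m; "position": TCP position; "tool_rot": TCP orientation; "ft_force": force on the tool from outside, world axes, zero at the start; "wrist_torque": the same for the moment, N m; "grip_width": finger opening in m.
Only numpy, scipy, OpenCV 4.12 (cv2) and the standard library are available. Lean on these libraries where they do the work, as an engineer would, in place of code of your own. Each camera call takes 0.05 s, during which the arm holds its last target. There are 200 camera calls.

### The job

Take the spring clip off the edge of the aluminium stand and clip it over the middle of the top edge of the window plate on the cam lift, so that it pinches the loose white target against the plate, and let go of the clip. Then take the lift's cam lever by its grip and swing it up to its highest lift point, standing straight up, so that the target is raised to the collimator, and finish while holding it there: it springs back if released. Leave the lens on its post, the screwdriver and the screw tray where they are.

Things in the scene. Friction and masses are not known exactly. Their poses are not given: they have to be found in the camera images.
- stage: The cam lift, fixed: black base plate 250 x 130 x 12.7 mm, cheeks (to z 64 mm) with a cam shaft along y at z = 52 mm, above it an aluminium platen 116 (x) x 78 (y) mm, its top at z = 76 mm when down; at x = 150 mm a collimator on a post, to z = 134 mm. Origin: on the table under the shaft; z up, x along the base's long side, away from the robot at yaw 0; yaw within 0.35 rad.
- plate_top (a point): Black upright window plate on the platen, rising with it: 60 (y) x 66 (z) x 5 (x) mm, a 36 mm window under an 18 mm high solid top rail. The target stands against its +x face behind a 10 mm high lip. Origin: middle of the common top edge of plate and target (together 8 mm thick, x -4 to +4 mm), 142 mm above the table with the lift down; axes as stage.
- target: Loose white target with black ring and crosshair, 50 (y) x 66 (z) x 3 (x) mm, 30 g, standing on the platen against the window plate's +x face, tops level. It may lean some 3 degrees until it is clipped. Origin: centre of its foot.
- clip: Steel spring clip like a clothes peg, jaws down, 76 mm tall, 22 mm wide (y), 60 g; pivot along y, 36 mm above the jaw tips. Origin: between the tips; x: the way the jaws open; z up to the handles. It starts on the stand's top edge, tips 14 mm below that edge. Its rubber pads are the lowest 12 mm; an edge goes in at most 28 mm deep. Either way round fits.
- clip_jaw (a joint): Jaw opening: 0 rad on an 8 mm edge (pinched with about 8 N), 0.5 rad at its stop: 25 mm between the tips. The black handle ends, 52 to 76 mm above the tips, flare to 44 mm over their outsides; squeezed along the clip's x to 23 mm (10 to 15 N) they are parallel and the jaws fully open. Gripping harder does no harm. Let go, it springs shut.
- stand: Clip stand, fixed: an aluminium angle with an upright plate 8 mm thick (x -4 to +4 mm), 90 mm wide (y), 80 mm high; its foot reaches to x = 48 mm; three hex keys hang on the -x face. Origin: on the table under the middle of the upright; yaw within 0.4 rad. It stands left or right of the lift, the lens on the other side.
- lever_grip: The cam lever's black hand grip, a cylinder of 14 mm diameter, 62 mm long along stage's y, at the lever's end. Origin: its centre. At rest it lies 52 mm above the table, on the robot's side of the shaft, 101 mm to the -y side of the lift's middle, beside the base, free from above. It spins freely on its pin: pinch it and carry it round the arc, fingers kept pointing down.
- lever_pivot (a point): Point on the cam shaft's axis abreast of the grip's centre: the grip moves about it at 80 mm radius in the vertical plane of stage's x and z.
- lever (a joint): Cam lever angle: 0 rad at rest on its stop, level, pointing along stage's -x; grows as the grip rises; 1.57 rad straight up, where the eccentric lifts highest. Beyond, the platen sinks again and the grip goes down on the +x side, to a stop at 2.1 rad. A spring drives it back to 0: about 2 to 3 N at the grip all the way.
- lift (a joint): Lift of the platen: 0.010 m x sin(lever angle), so 10 mm with the lever straight up.
- lens: Bystander: a lens in a black ring on a steel post and round base, 60 mm across, 109 mm high. Origin: centre of its underside.
- driver: Bystander: a screwdriver with a black handle lying on the table, 160 mm long.
- tray: Bystander: a grey open tray with cap screws, 90 x 70 x 30 mm. Origin: centre of its underside.
Not all that is in view belongs to the job. Of the things that look like the clip, the smaller one is meant.

How it is judged (in metres and radians):
On the way, in this order (a step that is already met when the one before it is completed fails the run):
1. the clip is on the middle of the top edge, pinching target and plate together, let go, with the lever still down (y of clip in the frame of plate_top between -0.015 and 0.015 m and z of clip in the frame of plate_top between -0.03 and -0.006 m and angle between the z axis of clip and the z axis of plate_top, either way round below 0.3 rad and contact force between clip and target above 2 N and contact force between clip and stage above 2 N and contact force between the fingers and clip below 0.1 N and value of joint lever below 0.3 rad), for 0.3 s.
2. the lever is at its highest lift, held by the fingers (value of joint lever between 1.37 and 1.77 rad and contact force between the fingers and lever_grip above 1 N), for 0.3 s.
At the end, for the whole second after the job is handed in: Last second: fingers hold the grip (over 1 N), lever still, within 0.2 rad of straight up, lift over 9.3 mm; clip released, upright, within 15 mm of the edge's middle, tips 6 to 30 mm below it, over 2 N on target and on plate; target in its seat, within 0.1 rad of the plate (all of step 2 and value of joint lift above 0.0093 m and velocity of joint lever between -0.1 and 0.1 rad/s and y of clip in the frame of plate_top between -0.015 and 0.015 m and z of clip in the frame of plate_top between -0.03 and -0.006 m and angle between the z axis of clip and the z axis of plate_top, either way round below 0.3 rad and contact force between clip and target above 2 N and contact force between clip and stage above 2 N and z of target in the frame of plate_top below -0.06 m and angle between the z axis of target and the z axis of plate_top, either way round below 0.1 rad and contact force between each of the arm, the fingers and clip below 0.1 N); the arm keeps its last pose, push and grip.
It fails at once if a bystander (lens, screwdriver or tray) is moved by more than 20 mm (distance of any of lens, driver, tray from where it was at the start of the episode above 0.02 m).
It fails at once if the target is pulled out of its seat (z of target in the frame of plate_top above -0.05 m).
It also fails if it takes over 64 s, if anything falls off the work surface, if the arm or the gripper's body presses on something with over 40 N, if the wrist force passes 120 N, or if a joint passes its speed limit or range.

## Working session

There is one attempt and no reset: what is moved stays moved. The work goes in short steps, Python scripts to look and compute and a shell command to move; the robot and the scene stay as the last step left them, time stands still between calls to the robot, and variables do not carry over. Pictures are saved under pics/ and viewed, about 8 in all and at most 12, crops included, and the job is handed in when it is done.

```bash
mkdir -p pics
python3 - <<'E'
from rig import env,eyes
import cv2,numpy as np
s=env.observe();print(s['time_s'],s['position'],np.round(s['tool_rot'],3),s['grip_width'])
a=[]
for n in ["scene","top"]:
    im=eyes.get_image(n);cv2.imwrite(f"pics/{n}0.png",im[:,:,::-1]);m=eyes.camera_model(n);print(n,m['vfov'],m['cx'],m['cy'],np.round(m['pose'],3).tolist(), [k for k in m])
    a.append(im)
E
```

```text
0.0 [ 0.2079175  -0.50886889  0.23072467] [[-0.     0.378 -0.926]
 [ 0.001 -0.926 -0.378]
 [-1.    -0.001 -0.   ]] 0.08591055793439961
scene 54.82950508251144 325.686149202529 194.81716938316902 [[-0.742, -0.376, 0.555, 1.019], [0.67, -0.428, 0.606, 0.52], [0.01, 0.822, 0.57, 0.615], [0.0, 0.0, 0.0, 1.0]] ['vfov', 'cx', 'cy', 'pose']
top 44.90792242077518 313.2287747742595 197.63624539554687 [[0.012, 0.994, -0.112, 0.407], [-1.0, 0.014, 0.014, 0.003], [0.015, 0.112, 0.994, 1.405], [0.0, 0.0, 0.0, 1.0]] ['vfov', 'cx', 'cy', 'pose']
```

View pics/scene0.png

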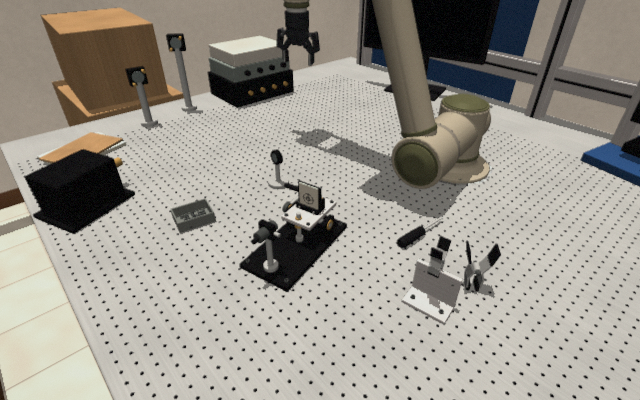

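View pics/top0.png

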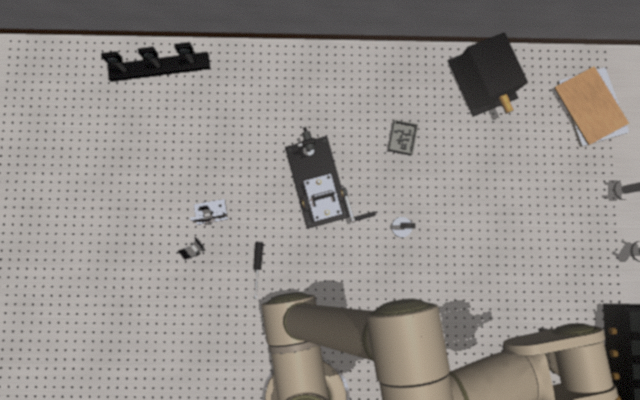

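The pictures show the stand at scene (435,290) / top (209,211), the lift at scene (298,240) / top (318,185), the lens at top (402,227), the driver at top (258,255) and the tray at top (403,138). There are two clip-like things: the one on the stand's edge at scene (440,250) / top (208,212), and a bigger one standing free at scene (480,268) / top (192,249). The smaller one on the stand's edge fits. I'll confirm it in an enlarged crop.

```bash
cat > h.py <<'E'
import cv2,numpy as np
from rig import env,eyes
def ray(m,u,v,fish=False):
    f=200/np.tan(np.radians(m['vfov'])/2); x=u-m['cx'];y=v-m['cy']
    if fish:
        r=np.hypot(x,y);t=r/f;d=np.array([x/r*np.sin(t),-y/r*np.sin(t),-np.cos(t)])
    else: d=np.array([x/f,-y/f,-1.])
    P=np.array(m['pose']);return P[:3,3],P[:3,:3]@d
def at(m,u,v,z,fish=False):
    o,d=ray(m,u,v,fish);return o+d*(z-o[2])/d[2]
def proj(m,p,fish=False):
    f=200/np.tan(np.radians(m['vfov'])/2);P=np.array(m['pose']);c=P[:3,:3].T@(np.array(p)-P[:3,3]);x,y,z=c[0],-c[1],-c[2]
    if fish:
        r=np.hypot(x,y);t=np.arctan2(r,z);return np.array([m['cx']+f*t*x/r,m['cy']+f*t*y/r])
    return np.array([m['cx']+f*x/z,m['cy']+f*y/z])
E
python3 - <<'E'
import cv2,numpy as np
t=cv2.imread('pics/top0.png');s=cv2.imread('pics/scene0.png')
R=lambda a,w,h:cv2.resize(a,(w,h),interpolation=cv2.INTER_CUBIC)
a=R(t[180:270,170:250],355,400)
b=R(t[125:235,275:385],400,400)  
c=R(s[225:325,395:510],355,309)[:200*2]
d=R(s[170:290,235:355],400,400)
o=np.zeros((600,800,3),np.uint8)
a=R(t[185:265,170:270],375,300);b=R(t[125:235,280:420],381,300);c=R(s[230:325,395:515],379,300);d=R(s[175:285,235:355],327,300)
for im,(x,y) in zip((a,b,c,d),((0,0),(400,0),(0,300),(400,300))): o[y:y+300,x:x+im.shape[1]]=im
cv2.imwrite('pics/crop.png',o)
E
```

```text
(no output)
```

View pics/crop.png

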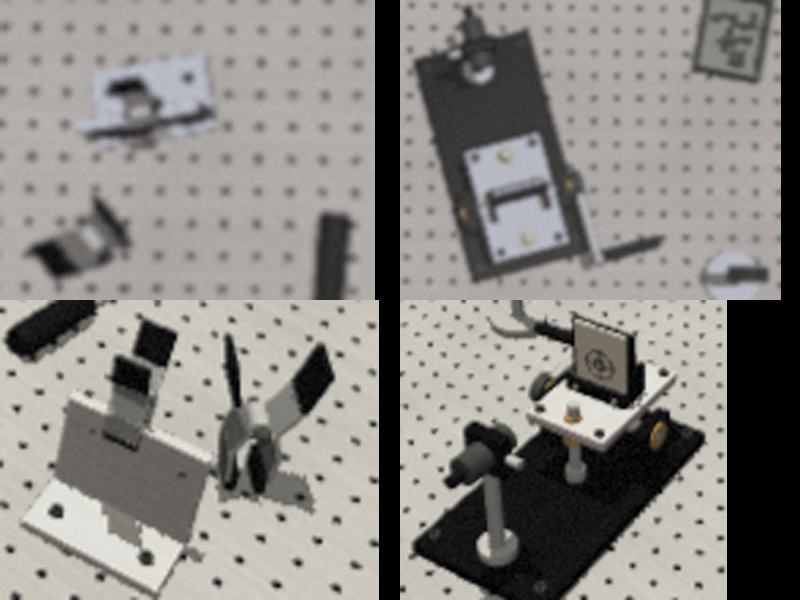

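The crop confirms that the small clip is the one sitting on the stand's edge (crop c, 130,390). The larger one at right stands on the table. Next I fit the stand and stage poses.

```bash
cat > fit.py <<'E'
from h import *
from scipy.optimize import least_squares
T=eyes.camera_model('top');S=eyes.camera_model('scene')
A=lambda u,v:(170+u/3.75,185+v/3.75);B=lambda u,v:(280+(u-400)/2.727,125+v/2.727)
C=lambda u,v:(395+u/3.158,230+(v-300)/3.158);D=lambda u,v:(235+(u-400)/2.727,175+(v-300)/2.727)
def fit(obs,x0,name):
    def res(p):
        c,s=np.cos(p[2]),np.sin(p[2]);r=[]
        for m,uv,q in obs: r+=list(proj(m,[p[0]+c*q[0]-s*q[1],p[1]+s*q[0]+c*q[1],q[2]])-uv)
        return r
    f=least_squares(res,x0,loss='soft_l1');print(name,np.round(f.x,4),np.round(np.reshape(res(f.x),(-1,2)),1).tolist());return f.x
st=fit([(S,C(22,523),(.048,-.045,.004)),(S,C(157,594),(.048,.045,.004)),(S,C(70,392),(0,-.045,.08)),(S,C(213,460),(0,.045,.08)),
 (T,A(94,72),(.048,.045,.004)),(T,A(207,56),(.048,-.045,.004)),(T,A(78,130),(0,.045,.08)),(T,A(213,116),(0,-.045,.08))],[.6,.25,0],'stand')
# base: x range unknown offset bx as fit of centre
b=fit([(T,B(417,57),(.125,.065,.0127)),(T,B(528,30),(.125,-.065,.0127)),(T,B(475,281),(-.125,.065,.0127)),
 (S,D(415,548),(.125,-.065,.0127)),(S,D(705,437),(-.125,.065,.0127)),],[.6,0,.2],'basecentre')
print(at(T,*B(517,190),.142),'plate top (top view)',at(T,*B(628,247),.052),'grip')
print('target tops scene',at(S,*D(574,317),.142),at(S,*D(636,335),.142))
print('clip tops',at(S,*C(132,373),.14),at(S,*C(156,340),.14),at(T,*A(125,88),.14))
E
python3 fit.py
```

```text
stand [0.5008 0.2792 0.1827] [[-0.6, -1.2], [-0.9, -0.5], [0.5, -0.7], [-0.5, -1.2], [-2.2, 0.6], [-1.5, -0.3], [-1.9, -0.3], [-5.2, -2.1]]
basecentre [ 0.6121 -0.0246  0.2719] [[-2.4, 0.3], [-0.3, -0.9], [-1.9, 0.7], [-2.7, -3.3], [-0.2, -2.6]]
[ 0.55811792 -0.03980378  0.142     ] plate top (top view) [ 0.51136547 -0.15773583  0.052     ] grip
target tops scene [ 0.56765859 -0.06237719  0.142     ] [ 0.54684453 -0.00831679  0.142     ]
clip tops [0.52959898 0.28142132 0.14      ] [0.49556805 0.27453735 0.14      ] [0.51774199 0.27260586 0.14      ]
```

```bash
python3 -m pendant '{"travel":[[14.5,38.8,3.5],[14.5,38.8,3.5],[14.5,38.8,3.5],[14.5,38.8,3.5],[14.5,38.8,3.5],[14.5,38.8,3.5],[14.5,38.8,3.5],[14.5,38.8,3.5],[14.5,38.8,3.5],[14.5,38.8,3.5],[14.5,38.8,3.5],[14.5,38.8,3.5],[14.5,38.8,3.5],[14.5,38.8,3.5],[14.5,38.8,3.5],[14.5,38.8,3.5],[14.5,38.8,3.5],[14.5,38.8,3.5],[14.5,38.8,3.5],[14.5,38.8,3.5]],"delta_rot":[[0,0,0.0684],[0,0,0.0684],[0,0,0.0684],[0,0,0.0684],[0,0,0.0684],[0,0,0.0684],[0,0,0.0684],[0,0,0.0684],[0,0,0.0684],[0,0,0.0684],[0,0,0.0684],[0,0,0.0684],[0,0,0.0684],[0,0,0.0684],[0,0,0.0684],[0,0,0.0684],[0,0,0.0684],[0,0,0.0684],[0,0,0.0684],[0,0,0.0684]]}' 62
python3 - <<'E'
from h import *
s=env.observe();print(s['time_s'],s['position'],np.round(s['tool_rot'],3).tolist())
m=eyes.camera_model('wrist');im=eyes.get_image('wrist');cv2.imwrite('pics/w1.png',im[:,:,::-1])
im=eyes.get_image('top');cv2.imwrite('pics/t1.png',im[:,:,::-1])
import pickle;pickle.dump(m,open('w1.pkl','wb'));print(m['vfov'],m['cx'],m['cy'],np.round(m['pose'],3).tolist())
E
```

```text
time_s: 1.77
position: [0.498, 0.2691, 0.3011]
tool_rot: [[-0.001, 0.982, 0.188], [-0.0, 0.188, -0.982], [-1.0, -0.001, 0.0]]
ft_force: [0.4, -1.3, -0.3]
grip_width: 0.062
1.7667 [0.49800525 0.26912185 0.30114418] [[-0.001, 0.982, 0.188], [-0.0, 0.188, -0.982], [-1.0, -0.001, 0.0]]
65.70646984690485 318.7787915760697 198.94757164685404 [[0.982, -0.179, -0.054, 0.485], [0.187, 0.939, 0.289, 0.342], [-0.001, -0.294, 0.956, 0.444], [0.0, 0.0, 0.0, 1.0]]
```

View pics/w1.png

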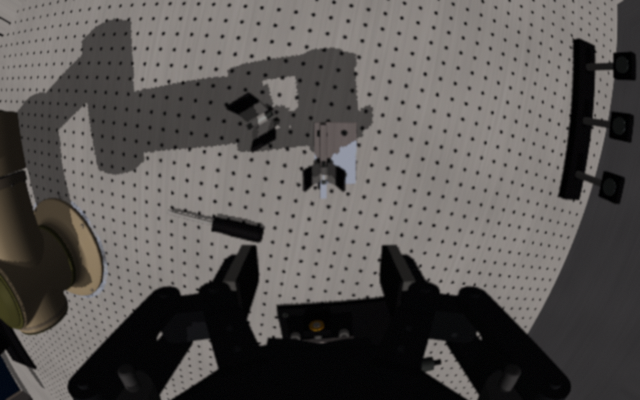

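The clip's handles are at about (309,178) and (340,179), with the pivot near (325,172). The bigger clip is at (253,118).

Run:
```python
from h import *
import pickle
m=pickle.load(open('w1.pkl','rb'))
im=cv2.imread('pics/w1.png')
for n,uv,z in (('hl',(308,178),.13),('hr',(341,178),.13),('big',(240,105),.11),('big2',(262,130),.1),('fl',(312,122),.08)):print(n,at(m,*uv,z,True))
c=cv2.resize(im[95:205,220:380],(640,440),interpolation=cv2.INTER_CUBIC)
t=cv2.imread('pics/t1.png');
cv2.imwrite('pics/c2.png',c)
```

```text
hl [0.48719196 0.26778395 0.13      ]
hr [0.5209514  0.27425049 0.13      ]
big [0.39977007 0.33012204 0.11      ]
big2 [0.4268384  0.30565773 0.1       ]
fl [0.48002347 0.32299033 0.08      ]
```

View pics/c2.png

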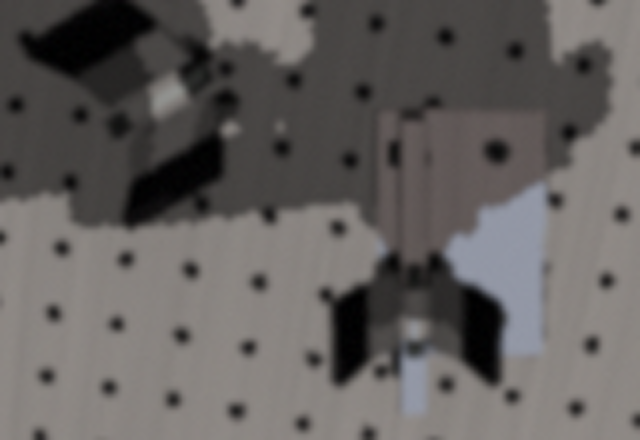

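Run:
```python
from h import *
import pickle
m=pickle.load(open('w1.pkl','rb'))
f=lambda u,v,z:np.round(at(m,220+u/4,95+v/4,z,True),4)
print('outer L',f(333,343,.142),'R',f(502,345,.142),'corners',f(333,300,.142),f(333,385,.142),f(502,305,.142),f(502,385,.142))
a,b=f(413,112,.08),f(414,412,.08);print('edge',a,b,'yaw',np.arctan2((a-b)[1],(a-b)[0])-np.pi/2, (a+b)/2)
print('big corners',f(125,225,.1),f(225,170,.1))
p=[.505,.271,.142];print(proj(m,p,True))
```

```text
outer L [0.4829 0.267  0.142 ] R [0.5247 0.2744 0.142 ] corners [0.481  0.2778 0.142 ] [0.4848 0.2562 0.142 ] [0.5226 0.2845 0.142 ] [0.5269 0.2642 0.142 ]
edge [0.4931 0.3243 0.08  ] [0.5108 0.2347 0.08  ] yaw 0.19503352859736767 [0.50195 0.2795  0.08   ]
big corners [0.4183 0.2797 0.1   ] [0.4442 0.3    0.1   ]
[325.62601505 180.8980825 ]
```

```bash
python3 -m pendant '{"travel":[[2.9,1,-31],[2.9,0.9,-31],[0,0,-31],[0,0,-31],[0,0,-31],[0,0,-22],[0,0,-12],[0,0,0],[0,0,0]],"delta_rot":[[0,0,0],[0,0,0],[0,0,0],[0,0,0],[0,0,0],[0,0,0],[0,0,0],[0,0,0],[0,0,0]]}' 62
python3 -m pendant '{"travel":[[0,0,0],[0,0,0],[0,0,0],[0,0,0],[0,0,0],[0,0,0],[0,0,0],[0,0,0]],"delta_rot":[[0,0,0],[0,0,0],[0,0,0],[0,0,0],[0,0,0],[0,0,0],[0,0,0],[0,0,0]]}' 0 60
python3 - <<'E'
from h import *
m=eyes.camera_model('wrist');im=eyes.get_image('wrist')[:,:,::-1]
a=eyes.get_image('scene')[:,:,::-1]
R=lambda a:cv2.resize(a,(640,300),interpolation=cv2.INTER_CUBIC)
o=np.vstack([R(im[150:300,160:480]),R(a[200:320,360:616])]);cv2.imwrite('pics/c3.png',o)
E
```

```text
time_s: 2.62
position: [0.5036, 0.2683, 0.1123]
tool_rot: [[-0.001, 0.983, 0.183], [-0.0, 0.183, -0.983], [-1.0, -0.001, 0.0]]
ft_force: [0.5, -1.0, 0.4]
grip_width: 0.0619
time_s: 3.28
position: [0.5038, 0.2688, 0.1123]
tool_rot: [[0.0, 0.983, 0.184], [0.0, 0.184, -0.983], [-1.0, 0.0, -0.0]]
ft_force: [-0.4, -0.5, -1.2]
grip_width: 0.0209
```

View pics/c3.png

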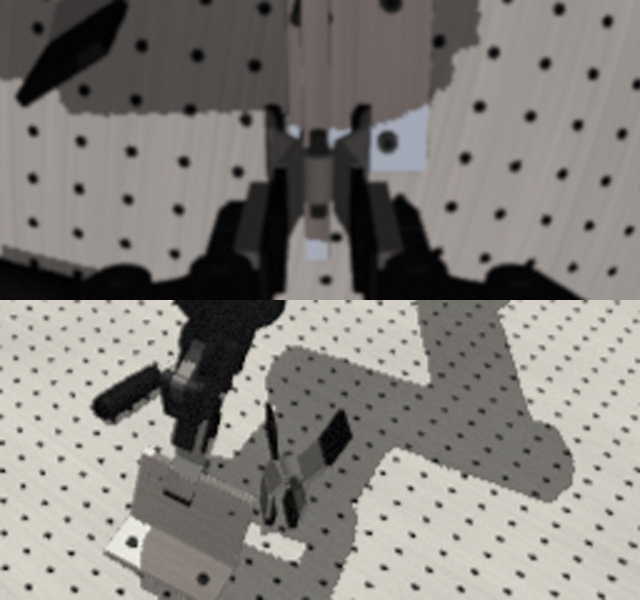

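```bash
python3 -m pendant '{"travel":[[0,0,15],[0,0,35],[0,0,40],[0,0,40],[0,0,30],[6,-34,0],[6,-34,0],[6,-34,0],[6,-34,0],[6,-34,0],[6,-34,0],[6,-34,0],[6,-34,0],[6,-34,0],[0,0,0],[0,0,0]],"delta_rot":[[0,0,0],[0,0,0],[0,0,0],[0,0,0],[0,0,0],[0,0,0.0098],[0,0,0.0098],[0,0,0.0098],[0,0,0.0098],[0,0,0.0098],[0,0,0.0098],[0,0,0.0098],[0,0,0.0098],[0,0,0.0098],[0,0,0],[0,0,0]]}' 0 60
python3 - <<'E'
from h import *
import pickle
m=eyes.camera_model('wrist');im=eyes.get_image('wrist')[:,:,::-1];pickle.dump(m,open('w4.pkl','wb'))
print(env.observe()['grip_width'])
R=lambda a:cv2.resize(a,(800,600),interpolation=cv2.INTER_CUBIC)
cv2.imwrite('pics/c4.png',R(im[80:320,160:480]))
E
```

```text
time_s: 4.72
position: [0.5578, -0.0388, 0.2719]
tool_rot: [[-0.001, 0.964, 0.267], [0.0, 0.267, -0.964], [-1.0, -0.001, -0.0]]
ft_force: [-0.0, -0.3, -0.7]
grip_width: 0.0209
0.02088956043320928
```

View pics/c4.png

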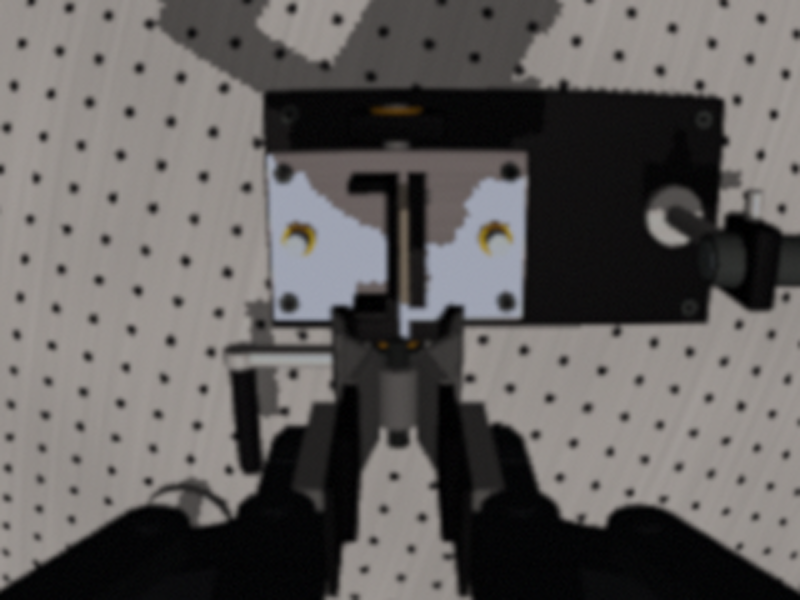

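The picture shows platen corners at crop (267,155), (527,152), (274,324), (524,320), the target's top edge at about (404,180–300), the clip held with open jaws around (398,330), and the lever grip from (244,370) to (250,470).

Run:
```python
from h import *
import pickle
from scipy.optimize import least_squares
m=pickle.load(open('w4.pkl','rb'));g=lambda u,v:(160+u/2.5,80+v/2.5)
f=lambda u,v,z:np.round(at(m,*g(u,v),z,True),4)
cs=[((267,155),(-.058,.039)),((527,152),(.058,.039)),((274,324),(-.058,-.039)),((524,320),(.058,-.039))]
def res(p):
    c,s=np.cos(p[2]),np.sin(p[2])
    return np.ravel([proj(m,[p[0]+c*a-s*b,p[1]+s*a+c*b,.076],True)-g(*uv) for uv,(a,b) in cs])
r=least_squares(res,[.56,-.04,.27]);x=r.x;print('stage',np.round(x,4),np.round(res(x),1))
a,b=f(404,180,.142),f(404,300,.142);print('target top',a,b,'yaw',np.arctan2((a-b)[1],(a-b)[0])-np.pi/2)
print('plate left edge',f(388,176,.142),'base',f(265,92,.0127),f(722,98,.0127),f(707,322,.0127))
c,s=np.cos(x[2]),np.sin(x[2])
loc=lambda p:np.round([c*(p[0]-x[0])+s*(p[1]-x[1]),-s*(p[0]-x[0])+c*(p[1]-x[1])],4)
for n,p in (('tt',a),('tt2',b),('plate',f(388,176,.142)),('grip',f(244,370,.052)),('grip2',f(250,470,.052)),('clippivot R',f(398,340,.21)),('clip pivot z.262',f(398,370,.262))):print(n,p,loc(p))
print('tcp',loc([.5578,-.0388]))
for yy in (-.011,.011):print('jaw pivot end proj',(proj(m,[.5578-s*yy,-.0388+c*yy,.262],True)-[160,80])*2.5)
print('expected grip',np.array([x[0]-c*.08+s*.101,x[1]-s*.08-c*.101]))
```

```text
stage [ 0.5592 -0.0409  0.2831] [-0.5  0.3  0.5  0.1  0.3 -0.4 -0.2 -0. ]
target top [ 0.5515 -0.0051  0.142 ] [ 0.5635 -0.048   0.142 ] yaw 0.2727492997202854
plate left edge [ 0.5456 -0.0052  0.142 ] base [0.4756 0.0031 0.0127] [0.7116 0.0707 0.0127] [ 0.7485 -0.0524  0.0127]
tt [ 0.5515 -0.0051  0.142 ] [0.0026 0.0365]
tt2 [ 0.5635 -0.048   0.142 ] [ 0.0021 -0.0081]
plate [ 0.5456 -0.0052  0.142 ] [-0.0031  0.038 ]
grip [ 0.5027 -0.1328  0.052 ] [-0.08   -0.0725]
grip2 [ 0.5172 -0.1901  0.052 ] [-0.082  -0.1316]
clippivot R [ 0.5588 -0.0396  0.21  ] [-0.0001  0.0013]
clip pivot z.262 [ 0.5555 -0.0278  0.262 ] [0.0001 0.0136]
tcp [-0.0008  0.0024]
jaw pivot end proj [395.53124367 461.22829542]
jaw pivot end proj [394.07287546 371.08585536]
expected grip [ 0.5106222  -0.16018358]
```

```bash
python3 -m pendant '{"travel":[[1.7,-3,0],[0,0,-20],[0,0,-20],[0,0,-20],[0,0,-15],[0,0,-12],[0,0,-11],[0,0,0],[0,0,0],[0,0,0]],"delta_rot":[[0,0,0.008],[0,0,0],[0,0,0],[0,0,0],[0,0,0],[0,0,0],[0,0,0],[0,0,0],[0,0,0],[0,0,0]]}' 0 60
python3 - <<'E'
from h import *
im=eyes.get_image('wrist')[:,:,::-1];a=eyes.get_image('scene')[:,:,::-1]
o=np.vstack([cv2.resize(im[150:300,160:480],(640,300)),cv2.resize(a[150:270,220:380],(400,300),interpolation=cv2.INTER_CUBIC) @ np.eye(3) if 0 else cv2.resize(a[150:270,190:446],(640,300),interpolation=cv2.INTER_CUBIC)])
cv2.imwrite('pics/c5.png',o)
E
```

```text
time_s: 5.6
position: [0.5598, -0.0398, 0.1752]
tool_rot: [[0.001, 0.96, 0.279], [-0.0, 0.279, -0.96], [-1.0, 0.001, 0.001]]
ft_force: [-0.3, 0.6, -0.2]
grip_width: 0.0203
```

View pics/c5.png

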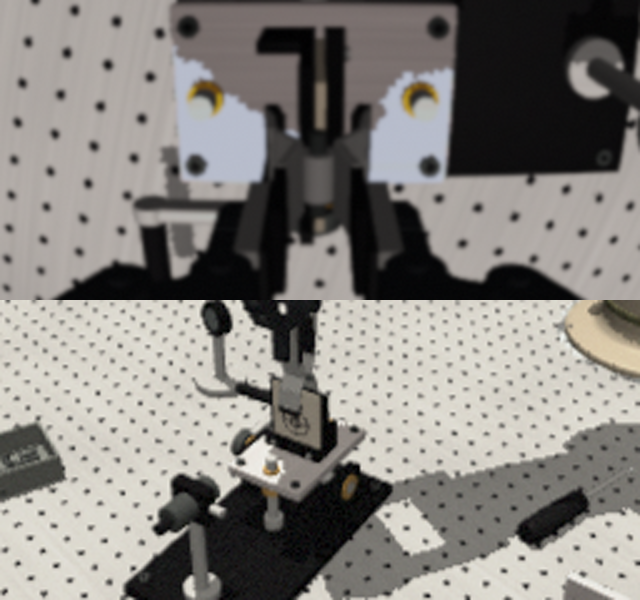

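The clip straddles the target and plate, centred on the top edge. I'm releasing it.

```bash
python3 -m pendant '{"travel":[[0,0,0],[0,0,0],[0,0,0],[0,0,0],[0,0,0],[0,0,0],[0,0,0],[0,0,0],[0,0,0]],"delta_rot":[[0,0,0],[0,0,0],[0,0,0],[0,0,0],[0,0,0],[0,0,0],[0,0,0],[0,0,0],[0,0,0]]}' 66 60
python3 -m pendant '{"travel":[[0,0,15],[0,0,30],[0,0,35],[0,0,20],[0,0,0],[0,0,0]],"delta_rot":[[0,0,0],[0,0,0],[0,0,0],[0,0,0],[0,0,0],[0,0,0]]}' 66
python3 - <<'E'
from h import *
im=eyes.get_image('wrist')[:,:,::-1];a=eyes.get_image('scene')[:,:,::-1]
m=eyes.camera_model('wrist');import pickle;pickle.dump(m,open('w6.pkl','wb'))
o=np.vstack([cv2.resize(im[130:280,160:480],(640,300),interpolation=cv2.INTER_CUBIC),cv2.resize(a[150:270,190:446],(640,300),interpolation=cv2.INTER_CUBIC)])
cv2.imwrite('pics/c6.png',o)
E
```

```text
time_s: 6.45
position: [0.5595, -0.0402, 0.1743]
tool_rot: [[-0.0, 0.961, 0.278], [0.0, 0.278, -0.961], [-1.0, -0.0, -0.0]]
ft_force: [0.2, 0.1, -0.6]
grip_width: 0.0656
time_s: 6.95
position: [0.5596, -0.0403, 0.2749]
tool_rot: [[0.002, 0.961, 0.278], [-0.0, 0.278, -0.961], [-1.0, 0.002, 0.001]]
ft_force: [0.2, -0.5, -1.0]
grip_width: 0.0663
```

View pics/c6.png

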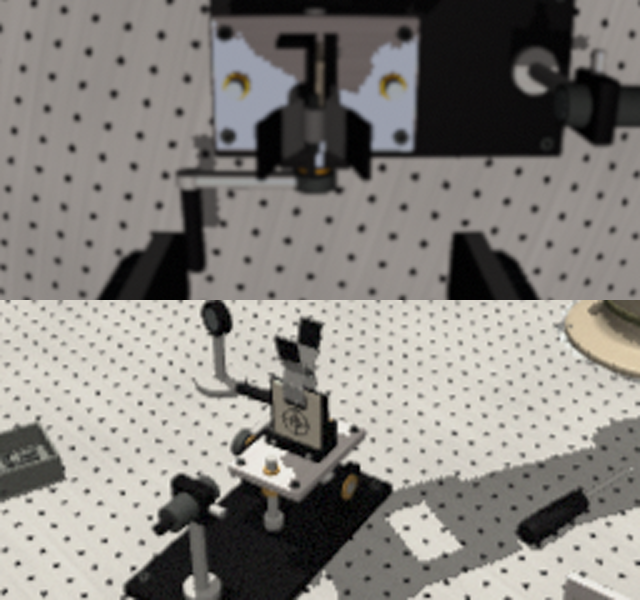

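The clip is seated on the middle of the top edge, target square, lever down with its grip at crop (190–197, 187–268). I'll check lens clearance before going to the grip.

Run:
```python
from h import *
import pickle
T=eyes.camera_model('top');S=eyes.camera_model('scene');m=pickle.load(open('w6.pkl','rb'))
x=[.5592,-.0409];c,s=np.cos(.281),np.sin(.281)
loc=lambda p:np.round([c*(p[0]-x[0])+s*(p[1]-x[1]),-s*(p[0]-x[0])+c*(p[1]-x[1])],4)
for n,p in (('lens T',at(T,402,227,0)),('lens top T',at(T,408,226,.09)),('lens S',at(S,280,183,0)),('lens ring S',at(S,277,157,.09))):print(n,p,loc(p))
g=lambda u,v,z:at(m,160+u/2,130+v/2,z,True)
for n,p in (('grip',g(190,189,.055)),('grip2',g(197,268,.055)),('clip tops',g(266,140,.204)),('clip R',g(362,140,.204))):print(n,p,loc(p))
print(np.round(m['pose'],3)[:3,3])
```

```text
lens T [ 0.4835067 -0.2758577  0.       ] [-0.1379 -0.2048]
lens top T [ 0.48154202 -0.27440193  0.09      ] [-0.1394 -0.2028]
lens S [ 0.47945951 -0.26616995  0.        ] [-0.1391 -0.1943]
lens ring S [ 0.48553716 -0.26319648  0.09      ] [-0.1324 -0.1931]
grip [ 0.50053006 -0.13016793  0.055     ] [-0.0811 -0.0695]
grip2 [ 0.51662291 -0.18518636  0.055     ] [-0.0809 -0.1268]
clip tops [ 0.53916661 -0.03699733  0.204     ] [-0.0182  0.0093]
clip R [ 0.5722685 -0.0274352  0.204    ] [0.0163 0.0093]
[0.539 0.031 0.416]
```

```bash
python3 -m pendant '{"travel":[[-12,-31.7,0],[-12,-31.7,0],[-12,-31.7,0],[-12.2,-31.8,0],[0,0,-35],[0,0,-40],[0,0,-40],[0,0,-40],[0,0,-30],[0,0,-25],[0,0,-20],[0,0,-12],[0,0,0],[0,0,0]],"delta_rot":[[0,0,0],[0,0,0],[0,0,0],[0,0,0],[0,0,0],[0,0,0],[0,0,0],[0,0,0],[0,0,0],[0,0,0],[0,0,0],[0,0,0],[0,0,0],[0,0,0]]}' 46
python3 -m pendant '{"travel":[[0,0,0],[0,0,0],[0,0,0],[0,0,0],[0,0,0],[0,0,0],[0,0,0],[0,0,0]],"delta_rot":[[0,0,0],[0,0,0],[0,0,0],[0,0,0],[0,0,0],[0,0,0],[0,0,0],[0,0,0]]}' 0 60
python3 - <<'E'
import numpy as np
c,s=np.cos(.281),np.sin(.281);N=19;a=np.linspace(0,np.pi/2,N);h=80*(1-np.cos(a));v=80*np.sin(a)
dh=np.diff(h);dv=np.diff(v)
print([[round(d*c,1),round(d*s,1),round(e,1)] for d,e in zip(dh,dv)])
E
```

```text
time_s: 8.22
position: [0.5106, -0.1668, 0.0314]
tool_rot: [[-0.002, 0.961, 0.277], [0.001, 0.277, -0.961], [-1.0, -0.002, -0.002]]
ft_force: [0.0, 0.5, 0.5]
grip_width: 0.0456
time_s: 8.88
position: [0.511, -0.1675, 0.0331]
tool_rot: [[-0.0, 0.961, 0.278], [-0.001, 0.278, -0.961], [-1.0, -0.0, 0.001]]
ft_force: [-5.1, -2.4, 5.7]
grip_width: 0.0121
[[np.float64(0.3), np.float64(0.1), np.float64(7.0)], [np.float64(0.9), np.float64(0.3), np.float64(6.9)], [np.float64(1.5), np.float64(0.4), np.float64(6.8)], [np.float64(2.0), np.float64(0.6), np.float64(6.7)], [np.float64(2.6), np.float64(0.7), np.float64(6.4)], [np.float64(3.1), np.float64(0.9), np.float64(6.2)], [np.float64(3.6), np.float64(1.0), np.float64(5.9)], [np.float64(4.1), np.float64(1.2), np.float64(5.5)], [np.float64(4.5), np.float64(1.3), np.float64(5.1)], [np.float64(4.9), np.float64(1.4), np.float64(4.7)], [np.float64(5.3), np.float64(1.5), np.float64(4.2)], [np.float64(5.7), np.float64(1.6), np.float64(3.7)], [np.float64(5.9), np.float64(1.7), np.float64(3.2)], [np.float64(6.2), np.float64(1.8), np.float64(2.7)], [np.float64(6.4), np.float64(1.8), np.float64(2.1)], [np.float64(6.5), np.float64(1.9), np.float64(1.5)], [np.float64(6.6), np.float64(1.9), np.float64(0.9)], [np.float64(6.7), np.float64(1.9), np.float64(0.3)]]
```

```bash
python3 -m pendant '{"travel":[[0.3,0.1,7],[0.9,0.3,6.9],[1.5,0.4,6.8],[2,0.6,6.7],[2.6,0.7,6.4],[3.1,0.9,6.2],[3.6,1,5.9],[4.1,1.2,5.5],[4.5,1.3,5.1],[0,0,0]],"delta_rot":[[0,0,0],[0,0,0],[0,0,0],[0,0,0],[0,0,0],[0,0,0],[0,0,0],[0,0,0],[0,0,0],[0,0,0]]}' 0 60
```

```text
time_s: 9.72
position: [0.5342, -0.1609, 0.0904]
tool_rot: [[0.001, 0.961, 0.278], [-0.001, 0.278, -0.961], [-1.0, 0.0, 0.001]]
ft_force: [-6.6, -4.5, 3.7]
grip_width: 0.0118
```

```bash
python3 -m pendant '{"travel":[[4.9,1.4,4.7],[5.3,1.5,4.2],[5.7,1.6,3.7],[5.9,1.7,3.2],[6.2,1.8,2.7],[6.4,1.8,2.1],[6.5,1.9,1.5],[6.6,1.9,0.9],[6.7,1.9,0.3],[0,0,0],[0,0,0],[0,0,0],[0,0,0],[0,0,0],[0,0,0]],"delta_rot":[[0,0,0],[0,0,0],[0,0,0],[0,0,0],[0,0,0],[0,0,0],[0,0,0],[0,0,0],[0,0,0],[0,0,0],[0,0,0],[0,0,0],[0,0,0],[0,0,0],[0,0,0]]}' 0 60
python3 - <<'E'
from h import *
s=env.observe();p=s['position'];x=[.5592,-.0409];c,q=np.cos(.281),np.sin(.281)
print('tcp local',c*(p[0]-x[0])+q*(p[1]-x[1]),-q*(p[0]-x[0])+c*(p[1]-x[1]),p[2]+.019,s['qvel'])
im=eyes.get_image('wrist')[:,:,::-1];a=eyes.get_image('scene')[:,:,::-1]
o=np.vstack([cv2.resize(im[130:280,160:480],(640,300),interpolation=cv2.INTER_CUBIC),cv2.resize(a[150:270,190:446],(640,300),interpolation=cv2.INTER_CUBIC)])
cv2.imwrite('pics/c7.png',o)
E
```

```text
time_s: 10.97
position: [0.5887, -0.1454, 0.1131]
tool_rot: [[0.002, 0.961, 0.277], [-0.001, 0.277, -0.961], [-1.0, 0.002, 0.001]]
ft_force: [-2.1, -1.8, 6.1]
grip_width: 0.012
tcp local -0.0006527042460770689 -0.10853384079202233 0.1321403089850531 [-0.09467145 -0.0220029  -0.00145953 -0.0896394  -0.05168052 -0.01336047]
```

View pics/c7.png

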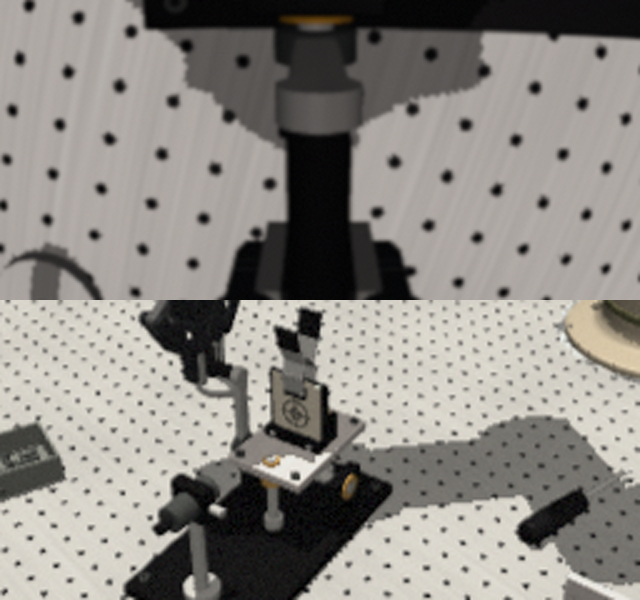

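```bash
python3 -c "
from rig import env,close_job
s=env.observe();print(s['time_s'],s['position'],s['ft_force'],s['grip_width']);print(close_job())"
```

```text
11.0667 [ 0.58868273 -0.14536081  0.11316067] [-2.17518592 -1.97007865  6.23333199] 0.012138014185213587
the job is handed in; nothing more can be done
None
```

I took the small clip off the stand, clipped it over the middle of the window plate's top edge and let go. I then swung the lever straight up by its grip and handed the job in while still holding it, at about 11 s. No verdict was reported.

- **Lever:** by the arm's own pose, the grasp point was 0.7 mm from straight above the shaft at 132 mm height, which matches the expected position. The fingers were closed on the grip at 12 mm with about 7 N at the wrist. They read 2 mm under the nominal width on both the clip and the grip, so I take that as an offset of the gripper.
- **Clip and target:** in the last picture the clip was upright near the middle of the edge with the fingers clear of it. The target was seated and the platen was raised. I could not read the pinch forces or the lift value; those rest on the pictures and the lever position.
- **Bystanders:** the tray and screwdriver look unmoved in the last picture. The lens was only partly in view, but I kept the gripper clear of it.

No check failed. One measurement disagreed: the first reading of the target's end came out about 10 mm off, probably because I mistook its side face for the top corner. I set the position from the platen fit instead, which agreed with the overhead view.

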